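# Put the flour scoop away in the bakery drawer

## Robot

A 6-joint arm with a two-finger parallel gripper is mounted at the origin on the work surface. World frame = base frame: x ahead of the robot, y to its left, z up, the work surface at z = 0. Lengths are in m, angles in rad, forces in N, time in s.
With the tool pointing down it reaches from about 0.35 to 0.775 m from the base axis. Payload 5.5 kg.
Tool frame: the origin (TCP) lies at the very end of the fingers, on their centre line; the grasp point (between the pads) lies env.hold_point_z behind it (env.hold_point_z is the distance from the TCP to the grasp point, in m); z points along the fingers, y is the line along which they close (so a half turn about z gives the same grasp; the last joint's range is limited). The gripper opens to 85 mm and grips with 20 to 120 N. Pads are 22 mm wide; open, the fingers measure 114 mm over their backs; the gripper's body (76 mm by 85 mm) begins 54 mm behind the grasp point. The pads swing forward as they close: fully open they stand 13 mm farther back than shut.
Start: joints at [-1.312, 0.313, 0.046, 1.304, 0, 1.431], TCP at [0.223, -0.53, 0.231] pointing down, gripper open.
Joint ranges: [-2.76, 2.76], [-0.86, 1.69], [-1.03, 1.26], [-2.2, 2.34], [-1.47, 1.5], [-3.14, 3.14]. Speed limits (rad/s): [2.57, 2.57, 3.14, 3.14, 3.14, 3.14].

## Interface

Orientations are given as a unit quaternion [w, x, y, z].
In Python, from workcell import env gives the robot as it stands.
- The arm moves only by the tool carry_out, never from a script. Its argument "steps" is a list of rows, each a list of 3 entries, a list of its own where there are three numbers: the turn, a rotation vector about the tool's x, y, z in degrees, then the shift along the tool's x, y, z in cm, then the closure in counts, from 0 (fully open) to 255 (shut). A call has exactly 8 rows; each row is the pose to reach, as a shift and turn from the pose commanded when the call began, along the tool's axes at that moment; what a row does not reach only later rows make up. A row lasts 1/8 s, in which the tool goes at most 62.5 mm and 10.7 degrees, less where a joint would pass 70% of its speed; a pose out of reach is approached as far as the arm can. A call with a gripper value outside its range is refused whole. The fingers move at their own pace and stop on an object; "force" is the grip in N (left out, the last holds). Time passes only in rows, so rows that repeat a pose let the fingers close, or fill a call up. It gives the time, the measured TCP pose, the force, the opening and the grip force at its end, in the units of the state.
- env.get_state(): the state, without advancing time (a new reading comes with each control period).
- env.read_camera(name): name is "scene" or "side" or "wrist"; returns (picture, depth): 420x560x3 uint8, red, green, blue; 420x560 float32, m along the optical axis (not along the pixel's ray), 0 where there is no reading.
- env.get_calibration(name): a dict with "fx", "fy", "cx", "cy" (pixels), "D" ([k1, k2, p1, p2, k3] as OpenCV has them; the pictures are not rectified), "origin" and "orientation" of the camera in the world. Camera axes: x right, y up, looking along -z (the intrinsics and any distortion apply to the point x, -y, -z); pixel columns grow to the right and rows downward; lengths in m; the calibration is good to about 2 mm. A picture is of the moment at which its call begins: read the wrist's pose just before it. get_calibration takes no time and is no camera call; for the wrist camera it gives the pose at the moment of the call.
- env.hand_in(): hands the job in; it is judged then, once.
The state is a dict: "clock": time; "joint_pos": joint angles; "qvel": joint speeds; "tau": joint torques, N m; "tcp_pos": TCP position; "orientation": TCP orientation; "wrist_force": force on the tool from outside, world axes, zero at the start; "ft_torque": the same for the moment, N m; "finger_gap": finger opening in m; "grip_force": force on a finger pad.
Only numpy, scipy, OpenCV 4.12 (cv2) and the standard library are available. Lean on these libraries where they do the work, as an engineer would, in place of code of your own. Each camera call takes 0.05 s, during which the arm holds its last target. There are 200 camera calls.

## Task

Lay the steel flour scoop in the empty compartment of the open drawer, the one with only the dark mat in it, flat on the mat with its handle towards the drawer front, reaching in under the wire rack. Then push the drawer fully shut without slamming it, and leave the other things on the counter where they are.

Things in the scene. Friction and masses are not known exactly. Their poses are not given: they have to be found in the camera images.
- scoop: Steel flour scoop, 160 mm long, 0.16 kg, lying bowl up. Origin on its underside where handle meets bowl; x along the bowl, away from the handle, z up. Bowl: open trough, x 0 to 85 mm, 66 mm wide, 38 mm high, flat bottom, upright rear wall at x = 0. Handle: level bar, x -75 to 0 mm, 24 mm wide (y), 18 mm thick, its middle 34 mm above the underside. It balances 10 to 20 mm ahead of the origin.
- scoop_grip (a point): Middle of the scoop's handle section 25 mm behind the bowl, 34 mm above the scoop's underside: a good place to grip, across the 24 mm width. Axes as the scoop.
- scoop_end (a point): Free end of the scoop's handle: 75 mm behind the scoop's origin, 34 mm above its underside.
- cabinet: White countertop drawer unit, fixed, 210 mm deep (x), 320 mm wide (y), 87 mm high. Origin at the middle of the lower edge of its front (drawer) face, on the counter; x points from there to the back, z up. Its top board spans 75 to 87 mm above the counter. A see-through steel wire rack stands over it and overhangs the open drawer.
- rack_front (a point): Middle of the wire rack's front edge, at its underside, 245 mm above the counter and 124 mm in front of the cabinet's front face; axes as the cabinet. The rack is 320 mm wide (y), 12 mm thick, 233 mm deep (x), on two uprights at its rear corners, each with a sloping brace to the rack's middle; in front of that the sides are open. Two muffins stand on it, up to 315 mm high.
- drawer_handle (a point): Middle of the drawer's handle bar: the bar is 140 mm long along y, about 10 mm thick, 35 mm in front of the drawer's front panel and 45 mm above the counter. Axes as the cabinet.
- drawer (a joint): How far the drawer is pulled out (m): 0 shut, 0.2 at most; starts 0.175 to 0.2; slides along the cabinet's x with about 2 N of friction and stays where left. Front panel 318 mm wide, 12 mm thick, top 69 mm above the counter; its inner side meets the cabinet's front face when shut, so it stands this joint value in front of that face.
- drawer_floor (a point): Middle of the inner foot of the drawer's front panel, on the drawer's floor, 10 mm above the counter, moving with the drawer; axes as the cabinet (x into the drawer). The inside is 185 mm long from here. Side walls and a 6 mm thick middle divider along x rise to 60 mm above the counter. The two compartments are each 137 mm wide, centred at y = +71.5 and -71.5 mm.
- mat: Dark rubber liner mat, 158 (x) by 130 (y) by 3 mm, lying loose in the empty compartment, left or right. Origin at the centre of its underside; axes as the cabinet. The scoop belongs on it.
- tin: Open aluminium tin of round cutters, 156 by 122 by 40 mm, filling the other compartment. Origin at the centre of its underside.
- bowl: Steel bowl, 100 mm across, 55 mm high, on the counter; leave alone. Origin under its centre.
- jar: Amber glass jar, 72 mm across, 110 mm high; leave alone. Origin under its centre.
- spatula: Spatula with wooden handle, 240 mm long, lying on the counter beside the scoop; leave alone. Origin under its middle.
- mug: White mug, 84 mm across, 90 mm high; leave alone. Origin under its centre.
- bottle: White bottle, 60 mm across, 160 mm high; leave alone. Origin under its centre.
There are look-alikes about, which are no part of the job. What is shaped like the scoop but pink or purple is not meant. Leave any white look-alike of the mat alone.

How it is judged:
On the way, in this order (a step that is already met when the one before it is completed fails the run):
1. the scoop lies let go on the mat in the open drawer, handle to the front (z of scoop in the frame of drawer_floor between -0.003 and 0.012 m and y of scoop in the frame of mat between -0.06 and 0.06 m and x of scoop_end in the frame of drawer_floor between -0.005 and 0.065 m and angle between scoop's own z axis and vertical below 0.12 rad and contact force between the fingers and scoop below 0.1 N and value of joint drawer above 0.1 m), for 0.2 s.
2. the drawer is shut (value of joint drawer below 0.008 m), for 0.2 s.
At the end, for the whole second after the job is handed in: The drawer is shut (8 mm, later 10 mm, at most), the scoop at rest and level within 7 degrees in the mat's compartment, within 60 mm sideways of the mat's middle, underside less than 12 mm over the drawer floor, handle end less than 65 mm behind the front panel (value of joint drawer below 0.01 m and z of scoop in the frame of drawer_floor between -0.003 and 0.012 m and y of scoop in the frame of mat between -0.06 and 0.06 m and x of scoop_end in the frame of drawer_floor between -0.005 and 0.065 m and angle between scoop's own z axis and vertical below 0.12 rad and linear speed of scoop below 0.02 m/s); the robot touches nothing.
It fails at once if the drawer is slammed (faster than 0.5 m/s) (velocity of joint drawer below -0.5 m/s).
It fails at once if a bystander on the counter (bowl, jar, spatula, mug, bottle) is moved more than 40 mm (distance of any of bowl, jar, spatula, mug, bottle from where it was at the start of the episode above 0.04 m).
It also fails if it takes over 50 s, if anything falls off the work surface, if the arm or the gripper's body presses on something with over 40 N, if the wrist force passes 120 N, or if a joint passes its speed limit or range.

## Working session

There is one attempt and no reset: what is moved stays moved. The work goes in short steps, Python scripts to look and compute and a tool call to move; the robot and the scene stay as the last step left them, time stands still between calls to the robot, and variables do not carry over. Pictures are saved under pics/ and viewed, at most 10 in all, crops included, and the job is handed in when it is done.

Besides the shell and the picture viewer there is one more tool, called after "Call:" by a JSON object that holds its "fn" and its "kwargs". carry_out: Moves the arm, as the interface text tells. Its arguments: {"type":"object","properties":{"steps":{"type":"array","items":{"type":"array"}},"force":{"type":"number"}},"required":["steps"]}

```bash
mkdir -p pics; ls
python3 - <<'E'
from workcell import env
import cv2,numpy as np
for n in ["scene","side","wrist"]:
    c=env.get_calibration(n); p,d=env.read_camera(n)
    np.savez(f"{n}0.npz",p=p,d=d,**{k:np.array(v) for k,v in c.items()})
    cv2.imwrite(f"pics/{n}0.png",p[:,:,::-1]); print(n,c)
print(env.get_state(),env.hold_point_z)
a=[cv2.imread(f"pics/{n}0.png") for n in ["scene","side"]]
E
```

```text
pics
scene {'fx': 426.54381854839914, 'fy': 426.54381854839914, 'cx': 277.4895630082374, 'cy': 207.82326012787897, 'D': array([0.01483809, 0.        , 0.        , 0.        , 0.        ]), 'origin': array([0.43159724, 0.77130002, 1.20779896]), 'orientation': array([-0.06663473, -0.02297193,  0.30342418,  0.95024516])}
side {'fx': 401.9521073299543, 'fy': 401.9521073299543, 'cx': 278.35813103151, 'cy': 209.0426254343549, 'D': array([0.012822, 0.      , 0.      , 0.      , 0.      ]), 'origin': array([0.06063378, 1.00509836, 1.01227615]), 'orientation': array([-0.19501858, -0.10092681,  0.42326222,  0.8789941 ])}
wrist {'fx': 350.16781426188345, 'fy': 350.16781426188345, 'cx': 278.58223341999087, 'cy': 207.79240715035397, 'D': array([0.01434237, 0.        , 0.        , 0.        , 0.        ]), 'origin': array([ 0.29090556, -0.50133805,  0.37295442]), 'orientation': array([ 0.82469201, -0.12019471,  0.08024531, -0.54680619])}
{'clock': 0.15, 'joint_pos': array([-1.31156212e+00,  3.13867257e-01,  4.52418636e-02,  1.30361380e+00,
        2.84311368e-05,  1.43121690e+00]), 'qvel': array([-0.00015179, -0.00090855,  0.00149795,  0.00146754,  0.00133242,
        0.00045688]), 'tau': array([ 1.61355074e-03, -4.81064773e+01,  2.98814499e+01,  1.38954344e-02,
       -1.41933274e-04, -3.32623721e-06]), 'tcp_pos': array([ 0.22319701, -0.52949392,  0.23059211]), 'orientation': array([-7.20993046e-04,  9.80183999e-01,  1.98087877e-01, -2.89456263e-05]), 'wrist_force': array([ 0.3161142 , -0.46652077,  0.16590826]), 'ft_torque': array([-0.02530541, -0.04734502,  0.00530823]), 'grip_force': 0.0, 'finger_gap': 0.08558395359130817} 0.0187
```

View pics/scene0.png

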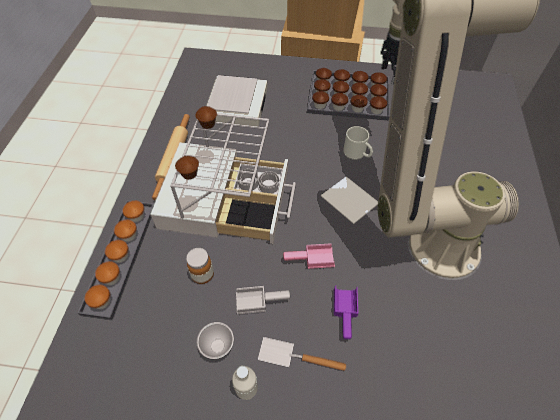

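View pics/side0.png

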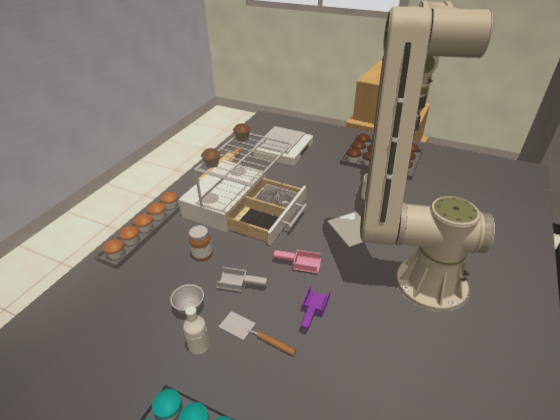

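```bash
cat > h.py <<'E'
import numpy as np,cv2
from scipy.spatial.transform import Rotation as R
def rot(q): return R.from_quat(np.r_[q[1:],q[0]])
def load(f):
    z=np.load(f); return z["p"],z["d"],{k:z[k] for k in z.files}
def rays(c,uv):
    K=np.array([[c["fx"],0,c["cx"]],[0,c["fy"],c["cy"]],[0,0,1.]])
    n=cv2.undistortPoints(np.asarray(uv,float).reshape(-1,1,2),K,np.asarray(c["D"],float))[:,0]
    return rot(c["orientation"]).apply(np.c_[n[:,0],-n[:,1],-np.ones(len(n))])
def plane(c,uv,z):
    r=rays(c,uv); o=np.asarray(c["origin"]); return o+r*((z-o[2])/r[:,2])[:,None]
def cloud(c,d):
    v,u=np.mgrid[:d.shape[0],:d.shape[1]]
    P=np.asarray(c["origin"])+rays(c,np.c_[u.ravel(),v.ravel()])*d.reshape(-1,1)
    P=P.reshape(*d.shape,3); P[d==0]=np.nan; return P
E
python3 - <<'E'
from h import *
for n,box in [("scene",(225,280,75,35)),("side",(210,262,65,35))]:
    p,d,c=load(f"{n}0.npz"); P=cloud(c,d)
    x,y,w,h=box; Q=P[y:y+h,x:x+w].reshape(-1,3); Q=Q[np.isfinite(Q[:,2])]
    S=Q[(Q[:,2]>.012)&(Q[:,2]<.06)]
    print(n,len(S),"table z",np.nanmedian(Q[Q[:,2]<.01][:,2]))
    r=cv2.minAreaRect((S[:,:2]*1000).astype(np.float32)); print(r,cv2.boxPoints(r))
    T=S[S[:,2]>.036]; print("top",np.percentile(S[:,2],[5,50,95,99]))
    # cabinet
    Q=P.reshape(-1,3); Q=Q[np.isfinite(Q[:,2])]
    m=(Q[:,0]>.35)&(Q[:,0]<.85)&(Q[:,1]>-.25)&(Q[:,1]<.3)
    for lo,hi,t in [(.082,.092,"top"),(.066,.072,"panel"),(.24,.262,"rack")]:
        B=Q[m&(Q[:,2]>lo)&(Q[:,2]<hi)]; 
        r=cv2.minAreaRect((B[:,:2]*1000).astype(np.float32)); print(t,len(B),np.round(cv2.boxPoints(r)).tolist())
p,d,c=load("scene0.npz")
cv2.imwrite("pics/crop1.png",cv2.resize(p[100:325,145:345,::-1],None,fx=2.66,fy=2.66,interpolation=cv2.INTER_CUBIC))
E
```

```text
scene 516 table z 0.0007023908172816284
((550.8685913085938, 269.0061950683594), (157.94314575195312, 70.57488250732422), 13.261451721191406) [[465.90814 285.23694]
 [482.09772 216.54407]
 [635.82904 252.77545]
 [619.63947 321.46832]]
top [0.01378547 0.03642368 0.04498425 0.04686978]
top 2009 [[719.0, 237.0], [731.0, -252.0], [856.0, -249.0], [844.0, 240.0]]
panel 273 [[543.0, -247.0], [841.0, -254.0], [852.0, 237.0], [554.0, 244.0]]
rack 1564 [[607.0, -248.0], [840.0, -254.0], [847.0, 65.0], [614.0, 70.0]]
side 492 table z -0.0006107231814987957
((550.3798217773438, 269.3757019042969), (157.1662139892578, 72.59249114990234), 12.683732032775879) [[465.74484 287.53177]
 [481.68393 216.71077]
 [635.0148  251.21964]
 [619.0757  322.04065]]
top [0.01434705 0.03372757 0.0436986  0.04609629]
top 1194 [[719.0, 237.0], [731.0, -251.0], [856.0, -248.0], [844.0, 240.0]]
panel 205 [[541.0, -249.0], [840.0, -256.0], [851.0, 239.0], [552.0, 246.0]]
rack 993 [[605.0, -249.0], [839.0, -254.0], [846.0, 66.0], [612.0, 71.0]]
```

View pics/crop1.png

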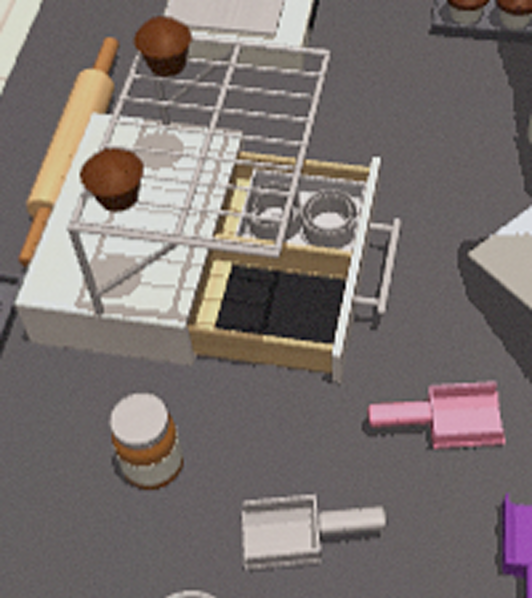

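The crop shows the steel scoop, with its bowl at scene px (250,299) and its handle at (278,296). The look-alikes are the pink scoop (310,256) and the purple one (346,310). I choose the grey steel one. The dark mat is at (250,215), in the cabinet's +y compartment.

```bash
cat >> h.py <<'E'
def target(yaw,tilt):  # tool x at heading yaw, z down, tilted forward (deg)
    return R.from_euler("z",yaw,degrees=True)*R.from_euler("x",180,degrees=True)*R.from_euler("y",tilt,degrees=True)
def rel(st,grasp,yaw,tilt,hz=.0187):
    T=target(yaw,tilt); p=np.asarray(grasp)+T.apply([0,0,hz]); R0=rot(st["orientation"])
    print("turn",np.round((R0.inv()*T).as_rotvec(degrees=True),1),"shift cm",np.round(100*R0.inv().apply(p-st["tcp_pos"]),2),"tcp",np.round(p,4))
E
python3 - <<'E'
from h import *
from workcell import env
st=env.get_state()
rel(st,[.5227,.2623,.16],13,22)
p,d,c=load("scene0.npz"); P=cloud(c,d)
for n,uv,z in [("jar",(198,256),.11),("mug",(357,132),.09),("spat",(290,352),.01),("bottle",(243,373),.16)]: print(n,plane(c,[uv],z)[0])
# mat & panel
M=(p.max(2)<45); M[:200]=0;M[232:]=0;M[:,:222]=0;M[:,278:]=0
Q=P[M]; Q=Q[(Q[:,2]<.03)&(Q[:,2]>.005)]; print("mat",len(Q),cv2.boxPoints(cv2.minAreaRect((Q[:,:2]*1000).astype(np.float32))),np.median(Q[:,2]))
Q=P.reshape(-1,3); m=(Q[:,2]>.062)&(Q[:,2]<.075)&(Q[:,0]>.5)&(Q[:,0]<.6)&(Q[:,1]>-.25)&(Q[:,1]<.075)
Q=Q[m];print("panel",len(Q),cv2.boxPoints(cv2.minAreaRect((Q[:,:2]*1000).astype(np.float32))))
Q=P.reshape(-1,3); m=(Q[:,2]>.03)&(Q[:,2]<.056)&(Q[:,0]>.46)&(Q[:,0]<.525)&(Q[:,1]>-.2)&(Q[:,1]<.03)
Q=Q[m];print("bar",len(Q),np.percentile(Q,[3,50,97],axis=0))
E
```

```text
turn [-2.  21.9  9.7] shift cm [ 59.04 -61.2    8.89] tcp [0.5295 0.2639 0.1427]
jar [0.75077586 0.20179653 0.11      ]
mug [ 0.30566883 -0.39454193  0.09      ]
spat [0.45183966 0.40929964 0.01      ]
bottle [0.55309664 0.51859186 0.16      ]
mat 652 [[564.43353 -79.93184]
 [715.60126 -87.84662]
 [720.9107   13.56002]
 [569.743    21.4748 ]] 0.012793587057154387
panel 300 [[ 542.96716  -247.17844 ]
 [ 595.94434  -248.36124 ]
 [ 603.0239     68.735535]
 [ 550.04675    69.918335]]
bar 124 [[ 0.50584014 -0.15604047  0.04386212]
 [ 0.51221128 -0.08733453  0.04910713]
 [ 0.52181507 -0.0168495   0.05465732]]
```

Call:
{"fn": "carry_out", "kwargs": {"steps": [[[0,0,0],[4,-4,0],60],[[0,3,2],[8,-8.3,0],60],[[0,7,3],[12.3,-12.7,0],60],[[0,10,4],[16.6,-17.2,0],60],[[-1,14,5],[21,-21.7,1],60],[[-1,18,6],[25.3,-26.2,1],60],[[-2,22,8],[29.6,-30.7,1],60],[[-2,27,9.6],[34,-35,2],60]], "force": 60}}

```text
clock: 1.15
tcp_pos: [0.4012, -0.0743, 0.2121]
orientation: [-0.029, 0.966, 0.11, 0.234]
wrist_force: [1.6, -0.2, -0.5]
finger_gap: 0.0654
grip_force: 0.0
```

Run:
```python
from h import *
from workcell import env
st=env.get_state(); print(st["tcp_pos"],st["joint_pos"])
rel(st,[.5227,.2623,.16],13,27)
```

```text
[ 0.40123674 -0.07429295  0.21207912] [-0.66071233 -0.32184333 -0.73228147  0.84936312  0.36648448  2.31213857]
turn [-0.3 -0.3 -0.1] shift cm [ 14.82 -30.01  15.53] tcp [0.531  0.2642 0.1433]
```

Joint 6 would pass its range over the scoop, so I'll use the half-turned grasp.

Call:
{"fn": "carry_out", "kwargs": {"steps": [[[0,0,-10],[1.6,-3.3,1.6],60],[[0,0,-20],[3.3,-6.7,3.3],60],[[0,0,-30],[5,-10,5],60],[[0,0,-40],[6.6,-13.3,6.6],60],[[0,0,-50],[8.2,-16.6,8.2],60],[[0,0,-60],[9.9,-20,10],60],[[0,0,-70],[11.5,-23.4,11.6],60],[[0,0,-80],[13,-26.5,13.2],60]]}}

```text
clock: 2.15
tcp_pos: [0.5113, 0.224, 0.1538]
orientation: [0.127, 0.667, 0.708, 0.196]
wrist_force: [1.6, -1.0, 0.6]
finger_gap: 0.0654
grip_force: 0.0
```

Call:
{"fn": "carry_out", "kwargs": {"steps": [[[0,0,-10],[0,0,0],60],[[0,0,-20],[0,0,0],60],[[0,0,-30],[0,0,0],60],[[0,0,-40],[0,0,0],60],[[0,0,-50],[0,0,0],60],[[0,0,-60],[0,0,0],60],[[0,0,-70],[0,0,0],60],[[0,0,-80],[0,0,0],60]]}}

```text
clock: 3.15
tcp_pos: [0.511, 0.2224, 0.1539]
orientation: [0.223, 0.056, 0.971, 0.068]
wrist_force: [0.1, 0.3, 0.6]
finger_gap: 0.0655
grip_force: 0.0
```

```bash
sed -i 's/,tilt,degrees=True)$/,tilt,degrees=True)*R.from_euler("z",180,degrees=True)/' h.py
python3 - <<'E'
from h import *
from workcell import env
st=env.get_state(); print(st["tcp_pos"],st["joint_pos"])
rel(st,[.5227,.2623,.16],13,27)
c=env.get_calibration("wrist"); p,d=env.read_camera("wrist")
P=cloud(c,d); S=P.reshape(-1,3); S=S[np.isfinite(S[:,2])]
m=(abs(S[:,0]-.55)<.11)&(abs(S[:,1]-.27)<.08)&(S[:,2]>.012)&(S[:,2]<.06); S=S[m]
print(len(S),cv2.minAreaRect((S[:,:2]*1000).astype(np.float32)))
H=S[(S[:,0]<.535)&(S[:,2]>.03)]; print("handle",cv2.minAreaRect((H[:,:2]*1000).astype(np.float32)),np.percentile(H[:,2],[50,95]))
cv2.imwrite("pics/w1.png",p[:,:,::-1])
E
```

```text
[0.51098213 0.22235265 0.15387575] [ 0.27529376 -0.0124685  -0.66665495  0.445756   -0.01638996  0.38656607]
turn [  0.3  -0.1 -19.7] shift cm [-0.76  4.11  2.27] tcp [0.531  0.2642 0.1433]
5608 ((551.9508666992188, 268.0293273925781), (158.8120880126953, 69.37197875976562), 15.13908576965332)
handle ((505.7759704589844, 256.8236999511719), (63.6168212890625, 23.983850479125977), 13.620492935180664) [0.04226398 0.04353348]
```

View pics/w1.png

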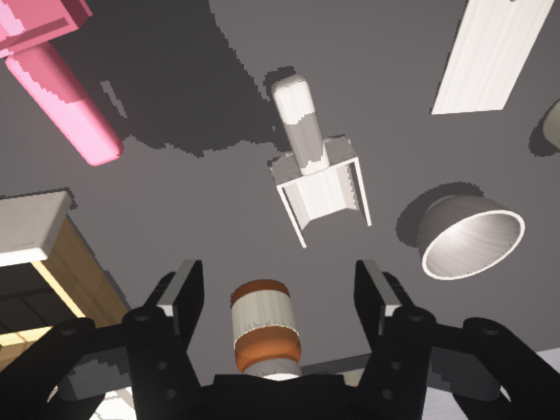

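The close view shows the grey steel scoop, with its handle at px (305,120) and its bowl at (325,195). The choice is confirmed.

Run:
```python
from h import *
from workcell import env
st=env.get_state()
rel(st,[.5235,.2612,.12],13.8,27)
rel(st,[.5235,.2612,.034],13.8,27)
```

```text
turn [ -0.   -0.  -20.1] shift cm [0.84 3.39 5.86] tcp [0.5317 0.2632 0.1033]
turn [ -0.   -0.  -20.1] shift cm [ 4.51  2.05 13.52] tcp [0.5317 0.2632 0.0173]
```

Call:
{"fn": "carry_out", "kwargs": {"steps": [[[0,0,-10],[0.4,1.7,2.9],60],[[0,0,-20.1],[0.84,3.4,5.9],60],[[0,0,-20.1],[0.84,3.4,5.9],60],[[0,0,-20.1],[2,2.95,8.4],60],[[0,0,-20.1],[3.3,2.5,11],60],[[0,0,-20.1],[4.5,2.05,13.5],60],[[0,0,-20.1],[4.5,2.05,13.5],60],[[0,0,-20.1],[4.5,2.05,13.5],60]]}}

```text
clock: 4.2
tcp_pos: [0.5334, 0.2637, 0.0196]
orientation: [0.233, -0.11, 0.966, 0.029]
wrist_force: [-1.1, 0.3, 0.4]
finger_gap: 0.0651
grip_force: 0.0
```

Call:
{"fn": "carry_out", "kwargs": {"steps": [[[0,0,0],[0,0,0],120],[[0,0,0],[0,0,0],170],[[0,0,0],[0,0,0],255],[[0,0,0],[0,0,0],255],[[0,0,0],[0,0,0],255],[[0,0,0],[0,0,0],255],[[0,0,0],[0,0,0],255],[[0,0,0],[0,0,0],255]]}}

```text
clock: 5.2
tcp_pos: [0.5332, 0.2639, 0.0194]
orientation: [0.233, -0.111, 0.966, 0.029]
wrist_force: [-2.9, -0.9, 5.6]
finger_gap: 0.0232
grip_force: 58.4
```

Run:
```python
from h import *
from workcell import env
st=env.get_state(); print(st["tcp_pos"],st["finger_gap"],st["grip_force"],st["joint_pos"])
x=np.array([.9998,-.022,0]);F=np.array([.560,-.017,0]) # floor point at compartment centre
g=lambda e,dz:F+(e+50)*.001*x+[0,0,.047+dz]
for n,a in [("lift",([.5235,.2612,.124],13.8)),("front",([.47,-.0155,.14],-1.25))]: print(n); rel(st,*a,27)
```

```text
[0.53321184 0.26393962 0.01944312] 0.023217181075749094 58.38073432445526 [ 0.35055572  0.25972296 -0.77090011  0.06859864 -0.05074848  0.10887155]
lift
turn [-0.   0.2 -0.6] shift cm [-3.87  0.   -7.89] tcp [0.5317 0.2632 0.1073]
front
turn [ 6.8  0.1 12.8] shift cm [  5.63 -25.93 -14.7 ] tcp [ 0.4785 -0.0157  0.1233]
```

Call:
{"fn": "carry_out", "kwargs": {"steps": [[[0,0,0],[-0.8,0,-1.6],255],[[0,0,0],[-2,0,-4],255],[[0,0,0],[-3.2,0,-6.5],255],[[0,0,0],[-4.6,0,-9.3],255],[[0,0,0],[-4.6,0,-9.3],255],[[1,0,3],[-2.5,-5,-10.5],255],[[2.5,0,5],[-0.3,-10,-11.5],255],[[4,0,7],[1.5,-15,-12.5],255]]}}

```text
clock: 6.2
tcp_pos: [0.4962, 0.0999, 0.1196]
orientation: [0.232, -0.044, 0.972, 0.009]
wrist_force: [1.0, 0.1, -2.4]
finger_gap: 0.0232
grip_force: 59.7
```

Run:
```python
from h import *
from workcell import env
st=env.get_state(); print(st["tcp_pos"],st["finger_gap"],st["grip_force"],st["joint_pos"])
rel(st,[.47,-.0155,.14],-1.25,27)
```

```text
[0.4961519  0.09992218 0.11962214] 0.023244739709807144 59.689595103263855 [ 0.02338236 -0.07415002 -0.82071952  0.35694308  0.02763415 -0.06034649]
turn [ 2.8 -0.2  5.8] shift cm [  2.34 -11.36  -1.57] tcp [ 0.4785 -0.0157  0.1233]
```

Call:
{"fn": "carry_out", "kwargs": {"steps": [[[0.6,0,1.2],[0.4,-2.5,-0.3],255],[[1.3,0,2.6],[0.9,-5,-0.7],255],[[2,0,4],[1.5,-8,-1.1],255],[[2.8,-0.1,5.8],[2,-10.2,-1.4],255],[[2.8,-0.2,5.8],[2.34,-11.4,-1.6],255],[[2.8,-0.2,5.8],[2.34,-11.4,-1.6],255],[[2.8,-0.2,5.8],[2.34,-11.4,-1.6],255],[[2.8,-0.2,5.8],[2.34,-11.4,-1.6],255]]}}

```text
clock: 7.2
tcp_pos: [0.4807, -0.0142, 0.1254]
orientation: [0.235, 0.01, 0.972, -0.002]
wrist_force: [0.2, 0.1, -1.5]
finger_gap: 0.0231
grip_force: 59.8
```

Run:
```python
from h import *
from workcell import env
st=env.get_state(); print(st["tcp_pos"],st["grip_force"])
for n in ["scene","side"]:
    c=env.get_calibration(n); p,d=env.read_camera(n)
    np.savez(f"{n}1.npz",p=p,d=d,**{k:np.array(v) for k,v in c.items()})
    P=cloud(c,d).reshape(-1,3); P=P[np.isfinite(P[:,2])]
    Q=P[(P[:,2]>.064)&(P[:,2]<.072)&(P[:,0]>.5)&(P[:,0]<.57)&(P[:,1]<.075)&(P[:,1]>-.25)]
    print(n,"panel",len(Q),cv2.boxPoints(cv2.minAreaRect((Q[:,:2]*1000).astype(np.float32))))
    S=P[(P[:,2]>.09)&(P[:,2]<.165)&(P[:,0]>.48)&(P[:,0]<.6)&(abs(P[:,1]+.015)<.05)]
    print("scoop",len(S)); 
    for lo in np.arange(.52,.6,.01):
        b=S[(S[:,0]>=lo)&(S[:,0]<lo+.01)]
        if len(b)>3: print(round(lo,2),len(b),np.round(np.r_[b[:,1].min(),b[:,1].max(),np.percentile(b[:,2],[5,95])],4))
    print("maxx",S[:,0].max())
    cv2.imwrite(f"pics/{n}1.png",cv2.resize(p[90:300,140:420,::-1],None,fx=2.5,fy=2.5))
```

```text
[ 0.48066856 -0.0142474   0.1254328 ] 59.77711021900177
scene panel 169 [[ 543.00446  -249.41745 ]
 [ 555.21027  -249.67593 ]
 [ 561.9517     68.68164 ]
 [ 549.7459     68.940125]]
scoop 634
0.52 69 [-0.0483  0.0209  0.1061  0.1432]
0.53 71 [-0.05    0.0208  0.1071  0.1431]
0.54 74 [-0.0491  0.0193  0.108   0.1432]
0.55 71 [-0.0491  0.0196  0.1072  0.1436]
0.56 68 [-0.0505  0.0191  0.1072  0.1429]
0.57 58 [-0.0516  0.0189  0.1071  0.141 ]
maxx 0.5794359729531234
side panel 112 [[ 541.82776  -244.13226 ]
 [ 555.25183  -244.423   ]
 [ 562.02344    68.24545 ]
 [ 548.59937    68.536194]]
scoop 414
0.52 45 [-0.0503  0.0247  0.1087  0.142 ]
0.53 51 [-0.0507  0.022   0.1067  0.143 ]
0.54 44 [-0.0498  0.0194  0.108   0.1421]
0.55 49 [-0.0491  0.0195  0.1073  0.1413]
0.56 43 [-0.0503  0.0183  0.1084  0.1419]
0.57 37 [-0.0496  0.0178  0.1062  0.1432]
maxx 0.5789561831423109
```

View pics/side1.png

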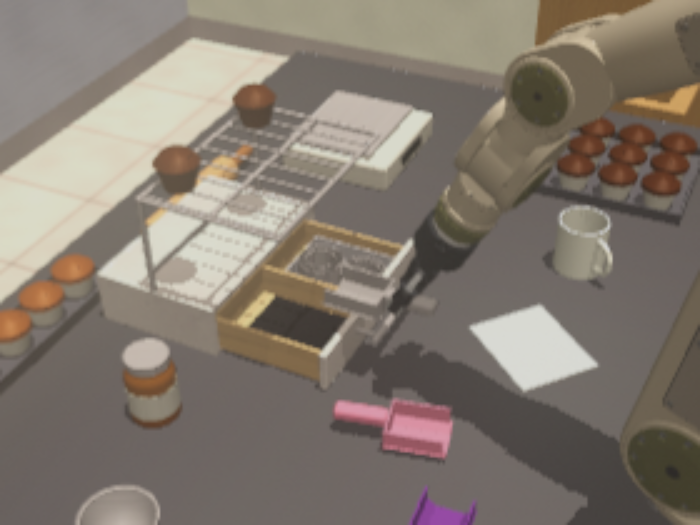

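The side view shows the scoop held level above the panel, clear of the rack.

Call:
{"fn": "carry_out", "kwargs": {"steps": [[[0,0,0],[-2.5,0,2],255],[[0,0,0],[-5,0,4],255],[[0,0,0],[-7.4,0,6],255],[[0,0,0],[-9.8,0,8],255],[[0,0,0],[-9.8,0,8],255],[[0,0,0],[-10.1,0,9.7],255],[[0,0,0],[-10.4,0,11.4],255],[[0,0,0],[-10.4,0,11.4],255]]}}

```text
clock: 8.3
tcp_pos: [0.6243, -0.0176, 0.0708]
orientation: [0.234, 0.011, 0.972, -0.002]
wrist_force: [-0.3, 0.5, -2.9]
finger_gap: 0.0231
grip_force: 59.7
```

Run:
```python
from h import *
from workcell import env
st=env.get_state(); print(st["tcp_pos"],st["wrist_force"],st["grip_force"])
p,d=env.read_camera("side");cv2.imwrite("pics/side2.png",cv2.resize(p[90:300,140:420,::-1],None,fx=2.5,fy=2.5))
T=rot(st["orientation"]); print(np.round(100*T.inv().apply(np.array([.6345,-.0142-.0034,.0345])-st["tcp_pos"]),2))
```

```text
[ 0.62427527 -0.01755797  0.07084797] [-0.32710791  0.45524788 -2.91812868] 59.73953068256378
[0.74 0.02 3.7 ]
```

View pics/side2.png

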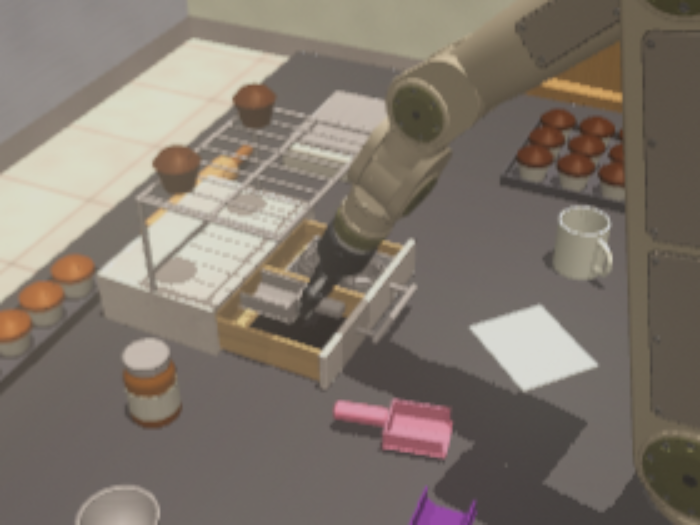

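The scoop hangs inside the compartment, over the mat, with no contact forces. I'll lower it now.

Call:
{"fn": "carry_out", "kwargs": {"steps": [[[0,0,0],[0.2,0,0.9],255],[[0,0,0],[0.35,0,1.8],255],[[0,0,0],[0.55,0,2.7],255],[[0,0,0],[0.65,0,3.3],255],[[0,0,0],[0.74,0,3.6],255],[[0,0,0],[0.77,0,3.7],255],[[0,0,0],[0.77,0,3.7],255],[[0,0,0],[0.77,0,3.7],255]]}}

```text
clock: 9.35
tcp_pos: [0.6358, -0.0183, 0.036]
orientation: [0.236, 0.011, 0.972, -0.002]
wrist_force: [-0.9, -0.7, -2.5]
finger_gap: 0.0228
grip_force: 59.8
```

Call:
{"fn": "carry_out", "kwargs": {"steps": [[[0,0,0],[0.04,0,0.09],255],[[0,0,0],[0.08,0,0.17],255],[[0,0,0],[0.12,0,0.25],255],[[0,0,0],[0.12,0,0.25],255],[[0,0,0],[0.12,0,0.25],255],[[0,0,0],[0.12,0,0.25],255],[[0,0,0],[0.12,0,0.25],255],[[0,0,0],[0.12,0,0.25],255]]}}

```text
clock: 10.35
tcp_pos: [0.6357, -0.0182, 0.033]
orientation: [0.235, 0.011, 0.972, -0.002]
wrist_force: [0.0, 0.8, -1.5]
finger_gap: 0.0231
grip_force: 59.8
```

Call:
{"fn": "carry_out", "kwargs": {"steps": [[[0,0,0],[0.03,0,0.06],240],[[0,0,0],[0.03,0,0.06],180],[[0,0,0],[0.03,0,0.06],150],[[0,0,0],[0.03,0,0.06],120],[[0,0,0],[0.03,0,0.06],105],[[0,0,0],[0.03,0,0.06],105],[[0,0,0],[0.03,0,0.06],105],[[0,0,0],[0.03,0,0.06],105]]}}

```text
clock: 11.35
tcp_pos: [0.6357, -0.0183, 0.0323]
orientation: [0.235, 0.011, 0.972, -0.002]
wrist_force: [0.1, -0.3, -1.1]
finger_gap: 0.0503
grip_force: 0.0
```

```bash
cat > look.py <<'E'
from h import *
from workcell import env
import sys
st=env.get_state(); print(st["tcp_pos"],st["wrist_force"],st["finger_gap"],st["grip_force"])
for n in ["scene","side"]:
    c=env.get_calibration(n); p,d=env.read_camera(n)
    P=cloud(c,d); m=np.isfinite(P[:,:,2])&(p.max(2).astype(int)-p.min(2)<30)&(p.max(2)>70)
    P=P[m]
    S=P[(P[:,2]>.02)&(P[:,2]<.06)&(P[:,0]>.565)&(P[:,0]<.745)&(abs(P[:,1]+.018)<.06)]
    print(n,len(S))
    for lo in np.arange(.56,.75,.02):
        b=S[(S[:,0]>=lo)&(S[:,0]<lo+.02)]
        if len(b)>3: print(round(lo,2),len(b),np.round(np.r_[b[:,1].min(),b[:,1].max(),np.percentile(b[:,2],[5,95])],4))
    cv2.imwrite(f"pics/{n}_{sys.argv[1]}.png",cv2.resize(p[100:275,150:350,::-1],None,fx=3,fy=3))
E
python3 look.py 3
```

```text
[ 0.63567663 -0.01826427  0.03225884] [ 0.14567736 -0.25221678 -1.07106547] 0.050307454708684196 0.0
scene 411
0.56 10 [-0.025  -0.0086  0.0439  0.0574]
0.58 22 [-0.0263 -0.0055  0.0444  0.0576]
0.62 33 [-0.0486  0.0142  0.045   0.0591]
0.64 73 [-0.052   0.0169  0.0254  0.0567]
0.66 78 [-0.052   0.0162  0.0207  0.0513]
0.68 78 [-0.0542  0.0168  0.022   0.0516]
0.7 75 [-0.056   0.0151  0.0219  0.0501]
0.72 38 [-0.0534  0.0152  0.0223  0.0499]
side 300
0.56 13 [-0.0266 -0.0016  0.0395  0.0564]
0.58 38 [-0.0291 -0.0016  0.0397  0.0565]
0.6 17 [-0.0235  0.0131  0.041   0.0564]
0.62 10 [0.0117 0.0214 0.0364 0.0494]
0.64 44 [-0.0528  0.0181  0.0306  0.0526]
0.66 46 [-0.0559  0.0171  0.0221  0.0503]
0.68 54 [-0.0545  0.0181  0.0222  0.0493]
0.7 49 [-0.0576  0.0153  0.0226  0.0492]
0.72 29 [-0.0543  0.0144  0.0223  0.0489]
```

Call:
{"fn": "carry_out", "kwargs": {"steps": [[[0,0,0],[0,0,-1],105],[[0,0,0],[0,0,-2.5],105],[[0,0,0],[0,0,-4.5],105],[[0,0,0],[0,0,-7],105],[[0,0,0],[2,0,-9.5],105],[[0,0,0],[5.5,0,-12],105],[[0,0,0],[9,0,-14.5],150],[[0,0,0],[12.5,0,-17],255]]}}

```text
clock: 12.45
tcp_pos: [0.4453, -0.0139, 0.1272]
orientation: [0.236, 0.011, 0.972, -0.003]
wrist_force: [-0.5, 0.0, 1.1]
finger_gap: 0.0183
grip_force: 0.0
```

```bash
python3 look.py 4
python3 - <<'E'
from h import *
from workcell import env
st=env.get_state();print(st["joint_pos"])
for f in ([.44,-.09,.12],[.44,-.09,.03]): rel(st,f,-1.25,42,0)
E
```

```text
[ 0.4453084  -0.01391989  0.12718216] [-0.51677781  0.01575145  1.08511357] 0.018309889203590838 0.0
scene 489
0.56 11 [-0.024  -0.0069  0.0456  0.0569]
0.58 47 [-0.0315 -0.0035  0.044   0.0592]
0.6 47 [-0.0769 -0.0051  0.041   0.0589]
0.62 44 [-0.0285 -0.0053  0.0438  0.0586]
0.64 70 [-0.0541  0.016   0.0246  0.0565]
0.66 73 [-0.0533  0.0186  0.0218  0.0523]
0.68 79 [-0.0543  0.016   0.0208  0.0518]
0.7 75 [-0.0532  0.0161  0.0206  0.0519]
0.72 41 [-0.0538  0.0152  0.0219  0.0523]
side 347
0.56 20 [-0.0272  0.0008  0.0407  0.0567]
0.58 28 [-0.0304 -0.0025  0.0398  0.0573]
0.6 33 [-0.0247 -0.0024  0.041   0.0581]
0.62 31 [-0.0301 -0.0041  0.0413  0.0568]
0.64 61 [-0.0501  0.0186  0.0238  0.0553]
0.66 48 [-0.0529  0.0154  0.0239  0.0489]
0.68 51 [-0.0512  0.0161  0.0213  0.0515]
0.7 49 [-0.0527  0.0164  0.0231  0.0499]
0.72 26 [-0.0537  0.0168  0.0231  0.0499]
[-0.29853431 -0.22901338 -0.92242049  0.41913436  0.12521182 -0.24654027]
turn [  0.  -14.8  -0.1] shift cm [ 0.33 -7.68  0.51] tcp [ 0.44 -0.09  0.12]
turn [  0.  -14.8  -0.1] shift cm [ 4.43 -7.69  8.52] tcp [ 0.44 -0.09  0.03]
```

View pics/scene_4.png

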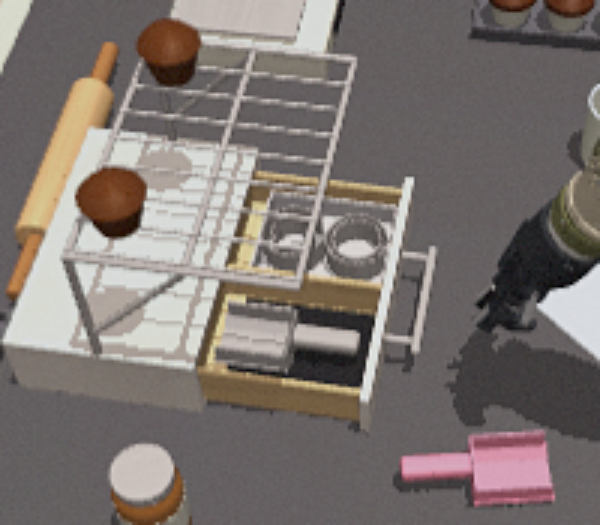

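The scene crop (3×, origin 150,100) shows the scoop on the mat, with its bowl at (255,335) and its handle at (325,340) pointing to the drawer front. Next I'll push the handle bar.

Call:
{"fn": "carry_out", "kwargs": {"steps": [[[0,-5,0],[0.1,-3,0.2],255],[[0,-10,0],[0.2,-5.5,0.3],255],[[0,-14.8,0],[0.3,-7.7,0.5],255],[[0,-14.8,0],[0.3,-7.7,0.5],255],[[0,-14.8,0],[2,-7.7,3.8],255],[[0,-14.8,0],[3.4,-7.7,6.5],255],[[0,-14.8,0],[4.5,-7.7,8.7],255],[[0,-14.8,0],[4.5,-7.7,8.7],255]]}}

```text
clock: 13.55
tcp_pos: [0.4967, -0.1249, 0.081]
orientation: [0.327, 0.004, 0.945, 0.013]
wrist_force: [-0.0, 0.1, 0.2]
finger_gap: 0.0004
grip_force: 0.0
```

Run:
```python
from h import *
from workcell import env
st=env.get_state();print(st["tcp_pos"],st["joint_pos"],st["wrist_force"])
for x in (.5,.6,.665,.68,.69): rel(st,[x,-.09-.022*(x-.51),.027],-1.25,42,0)
```

```text
[ 0.49666032 -0.12489201  0.08101039] [-0.63818802 -0.02525366 -1.02638315  0.01821761  0.39518481 -0.51614575] [-0.04320187  0.07946815  0.1754416 ]
turn [ 2.  -3.9 -0. ] shift cm [3.13 3.37 4.53] tcp [ 0.5    -0.0898  0.027 ]
turn [ 2.  -3.9 -0. ] shift cm [-4.74  3.14 10.7 ] tcp [ 0.6   -0.092  0.027]
turn [ 2.  -3.9 -0. ] shift cm [-9.85  3.   14.71] tcp [ 0.665  -0.0934  0.027 ]
turn [ 2.  -3.9 -0. ] shift cm [-11.03   2.96  15.64] tcp [ 0.68   -0.0937  0.027 ]
turn [ 2.  -3.9 -0. ] shift cm [-11.82   2.94  16.25] tcp [ 0.69  -0.094  0.027]
```

Run:
```python
from h import *
from workcell import env
st=env.get_state()
rel(st,[.46,-.09,.12],-1.25,15,0)
rel(st,[.46,-.09,.027],-1.25,15,0)
```

```text
turn [ 1.9 23.1  0.5] shift cm [ 0.53  3.59 -5.26] tcp [ 0.46 -0.09  0.12]
turn [ 1.9 23.1  0.5] shift cm [6.27 3.35 2.06] tcp [ 0.46  -0.09   0.027]
```

Call:
{"fn": "carry_out", "kwargs": {"steps": [[[0,0,0],[0,0,-3],255],[[0,5,0],[0.3,1,-4],255],[[1,12,0.2],[0.5,2.5,-5.3],255],[[1.5,18,0.4],[0.5,3.6,-5.3],255],[[1.9,23.1,0.5],[0.5,3.6,-5.3],255],[[1.9,23.1,0.5],[0.5,3.6,-5.3],255],[[1.9,23.1,0.5],[0.5,3.6,-5.3],255],[[1.9,23.1,0.5],[0.5,3.6,-5.3],255]]}}

```text
clock: 14.55
tcp_pos: [0.4587, -0.0905, 0.1208]
orientation: [0.131, 0.012, 0.991, -0.001]
wrist_force: [0.1, 0.3, 0.4]
finger_gap: 0.0004
grip_force: 0.0
```

Run:
```python
from h import *
from workcell import env
st=env.get_state();print(st["tcp_pos"],st["joint_pos"],st["wrist_force"])
rel(st,[.46,-.09,.12],-1.25,15,0)
rel(st,[.46,-.09,.025],-1.25,15,0)
```

```text
[ 0.45866793 -0.09046483  0.12080435] [-0.43551075 -0.02006212 -0.67288668  0.67559513  0.10505486 -0.39886779] [0.07015412 0.25784102 0.44017973]
turn [ 0.   0.1 -0.1] shift cm [-0.11  0.05  0.11] tcp [ 0.46 -0.09  0.12]
turn [ 0.   0.1 -0.1] shift cm [2.37 0.04 9.28] tcp [ 0.46  -0.09   0.025]
```

Call:
{"fn": "carry_out", "kwargs": {"steps": [[[0,0,0],[0.5,0,2],255],[[0,0,0],[1.1,0,4.4],255],[[0,0,0],[1.7,0,6.8],255],[[0,0,0],[2.2,0,8.6],255],[[0,0,0],[2.4,0,9.3],255],[[0,0,0],[2.4,0,9.3],255],[[0,0,0],[2.4,0,9.3],255],[[0,0,0],[2.4,0,9.3],255]]}}

```text
clock: 15.55
tcp_pos: [0.4616, -0.0911, 0.0262]
orientation: [0.132, 0.012, 0.991, -0.002]
wrist_force: [0.7, 0.5, -0.5]
finger_gap: 0.0001
grip_force: 0.0
```

Run:
```python
from h import *
from workcell import env
st=env.get_state();print(st["tcp_pos"],st["joint_pos"],st["wrist_force"])
for x,t in ((.48,17),(.5,20),(.52,22),(.54,24),(.56,26),(.58,28)): rel(st,[x,-.09-.022*(x-.46),.023],-1.25,t,0)
```

```text
[ 0.46164139 -0.09111828  0.02616526] [-0.43367471  0.12033843 -0.81235568  0.39336226  0.10446113 -0.39760894] [ 0.67198895  0.46402455 -0.53945039]
turn [-0.1 -1.8 -0.1] shift cm [-1.69  0.11  0.79] tcp [ 0.48   -0.0904  0.023 ]
turn [-0.1 -4.8 -0.1] shift cm [-3.62  0.11  1.31] tcp [ 0.5    -0.0909  0.023 ]
turn [-0.1 -6.8 -0.1] shift cm [-5.55  0.12  1.84] tcp [ 0.52   -0.0913  0.023 ]
turn [-0.1 -8.8 -0.1] shift cm [-7.48  0.12  2.36] tcp [ 0.54   -0.0918  0.023 ]
turn [ -0.1 -10.8  -0.1] shift cm [-9.41  0.12  2.89] tcp [ 0.56   -0.0922  0.023 ]
turn [ -0.1 -12.8  -0.1] shift cm [-11.34   0.12   3.41] tcp [ 0.58   -0.0926  0.023 ]
```

Call:
{"fn": "carry_out", "kwargs": {"steps": [[[0,-1,0],[-0.9,0,0.3],255],[[0,-2,0],[-1.8,0,0.5],255],[[0,-3,0],[-2.7,0,0.8],255],[[0,-4.5,0],[-3.7,0,1.1],255],[[0,-6.5,0],[-5.6,0,1.6],255],[[0,-8.5,0],[-7.5,0,2.1],255],[[0,-10.5,0],[-9.4,0,2.6],255],[[0,-12.5,0],[-11.3,0,3.2],255]]}}

```text
clock: 16.55
tcp_pos: [0.5777, -0.093, 0.0227]
orientation: [0.238, 0.012, 0.971, -0.002]
wrist_force: [-2.8, 0.4, 0.7]
finger_gap: -0.0004
grip_force: 1.0
```

Run:
```python
from h import *
from workcell import env
st=env.get_state();print(st["tcp_pos"],st["joint_pos"],st["wrist_force"])
for x,t in ((.6,31),(.62,33),(.64,36),(.66,38),(.67,38),(.68,38)): rel(st,[x,-.0915-.022*(x-.46),.025],-1.25,t,0)
for n in ["scene","side"]:
    c=env.get_calibration(n); p,d=env.read_camera(n); P=cloud(c,d)
    Q=P[(P[:,:,2]>.064)&(P[:,:,2]<.072)&(P[:,:,0]>.55)&(P[:,:,0]<.73)&(P[:,:,1]<.075)&(P[:,:,1]>.06)]
    print(n,len(Q),np.percentile(Q[:,0],[5,50,95]) if len(Q) else 0)
p,d=env.read_camera("side");cv2.imwrite("pics/side5.png",cv2.resize(p[90:300,140:420,::-1],None,fx=2.5,fy=2.5))
```

```text
[ 0.57766011 -0.09304788  0.02267979] [-0.38194399  0.23473184 -0.79517025  0.08654097  0.16384126 -0.32026008] [-2.80795558  0.43759153  0.71594433]
turn [ 0.  -3.4 -0.1] shift cm [-2.09 -0.1   0.83] tcp [ 0.6    -0.0946  0.025 ]
turn [-0.  -5.4 -0.1] shift cm [-3.86 -0.1   1.75] tcp [ 0.62  -0.095  0.025]
turn [-0.  -8.4 -0.1] shift cm [-5.64 -0.09  2.68] tcp [ 0.64   -0.0955  0.025 ]
turn [ -0.  -10.4  -0.1] shift cm [-7.41 -0.09  3.61] tcp [ 0.66   -0.0959  0.025 ]
turn [ -0.  -10.4  -0.1] shift cm [-8.3  -0.09  4.07] tcp [ 0.67   -0.0961  0.025 ]
turn [ -0.  -10.4  -0.1] shift cm [-9.18 -0.09  4.53] tcp [ 0.68   -0.0963  0.025 ]
scene 9 [0.62450801 0.62747855 0.63306892]
side 7 [0.62941759 0.63412457 0.63869621]
```

View pics/side5.png

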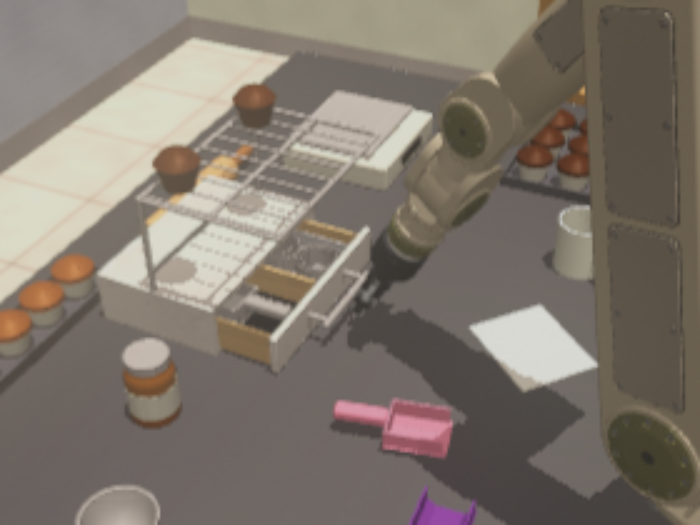

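The drawer is sliding in, with the fingers on the bar at (360,290) and about 10 cm still to go.

Call:
{"fn": "carry_out", "kwargs": {"steps": [[[0,-1.5,0],[-1,0,0.4],255],[[0,-3.4,0],[-2.1,0,0.9],255],[[0,-4.5,0],[-3,0,1.3],255],[[0,-6,0],[-4.1,0,1.9],255],[[0,-7.5,0],[-5.1,0,2.4],255],[[0,-9,0],[-6,0,2.9],255],[[0,-10.4,0],[-6.9,0,3.4],255],[[0,-10.4,0],[-7.4,0,3.65],255]]}}

```text
clock: 17.7
tcp_pos: [0.6599, -0.095, 0.0247]
orientation: [0.325, 0.011, 0.946, -0.003]
wrist_force: [-3.4, 0.8, -3.5]
finger_gap: -0.0
grip_force: 1.8
```

```bash
cat > q.py <<'E'
from h import *
from workcell import env
st=env.get_state();print(st["tcp_pos"],st["joint_pos"],st["wrist_force"])
for x in (.67,.675,.68,.685): rel(st,[x,-.0915-.022*(x-.46),.024],-1.25,38,0)
for n in ["scene","side"]:
    c=env.get_calibration(n); p,d=env.read_camera(n); P=cloud(c,d)
    Q=P[(P[:,:,2]>.064)&(P[:,:,2]<.071)&(P[:,:,0]>.55)&(P[:,:,0]<.75)&(P[:,:,1]<.067)&(P[:,:,1]>.0)]
    print(n,len(Q),np.percentile(Q[:,0],[5,50,95]) if len(Q) else 0)
E
python3 q.py
```

```text
[ 0.65985911 -0.09504313  0.02469007] [-0.3549802   0.3364011  -0.79864772 -0.19816106  0.20200703 -0.26493711] [-3.38552336  0.80552498 -3.45241668]
turn [-0.  -0.1 -0.1] shift cm [-0.76 -0.08  0.68] tcp [ 0.67   -0.0961  0.024 ]
turn [-0.  -0.1 -0.1] shift cm [-1.15 -0.08  0.99] tcp [ 0.675  -0.0962  0.024 ]
turn [-0.  -0.1 -0.1] shift cm [-1.55 -0.08  1.29] tcp [ 0.68   -0.0963  0.024 ]
turn [-0.  -0.1 -0.1] shift cm [-1.94 -0.08  1.6 ] tcp [ 0.685  -0.0964  0.024 ]
scene 59 [0.70114139 0.70730414 0.73704427]
side 42 [0.7026924  0.7084171  0.74055411]
```

Call:
{"fn": "carry_out", "kwargs": {"steps": [[[0,0,0],[-0.25,0,0.2],255],[[0,0,0],[-0.5,0,0.4],255],[[0,0,0],[-0.75,0,0.6],255],[[0,0,0],[-1,0,0.8],255],[[0,0,0],[-1.2,0,1],255],[[0,0,0],[-1.35,0,1.1],255],[[0,0,0],[-1.45,0,1.2],255],[[0,0,0],[-1.55,0,1.25],255]]}}

```text
clock: 18.8
tcp_pos: [0.6807, -0.0958, 0.0256]
orientation: [0.326, 0.011, 0.945, -0.004]
wrist_force: [-1.6, 0.8, -2.7]
finger_gap: -0.0002
grip_force: 1.8
```

```bash
python3 q.py
```

```text
[ 0.68074895 -0.09583726  0.02558043] [-0.34199669  0.36248029 -0.75211547 -0.18250546  0.1944779  -0.25430153] [-1.60720683  0.77915245 -2.73656159]
turn [-0.   0.  -0.1] shift cm [ 0.94 -0.05 -0.54] tcp [ 0.67   -0.0961  0.024 ]
turn [-0.   0.  -0.1] shift cm [ 0.55 -0.05 -0.23] tcp [ 0.675  -0.0962  0.024 ]
turn [-0.   0.  -0.1] shift cm [ 0.16 -0.05  0.08] tcp [ 0.68   -0.0963  0.024 ]
turn [-0.   0.  -0.1] shift cm [-0.24 -0.05  0.39] tcp [ 0.685  -0.0964  0.024 ]
scene 66 [0.72297048 0.72959429 0.74266277]
side 43 [0.72249205 0.72779108 0.73916402]
```

Call:
{"fn": "carry_out", "kwargs": {"steps": [[[0,0,0],[-0.08,0,0.06],255],[[0,0,0],[-0.16,0,0.12],255],[[0,0,0],[-0.24,0,0.18],255],[[0,0,0],[-0.32,0,0.24],255],[[0,0,0],[-0.4,0,0.3],255],[[0,0,0],[-0.4,0,0.3],255],[[0,0,0],[-0.4,0,0.3],255],[[0,0,0],[-0.4,0,0.3],255]]}}

```text
clock: 19.9
tcp_pos: [0.6839, -0.096, 0.0244]
orientation: [0.324, 0.012, 0.946, -0.004]
wrist_force: [-7.7, 0.4, -1.0]
finger_gap: 0.0003
grip_force: 3.3
```

Call:
{"fn": "carry_out", "kwargs": {"steps": [[[0,0,0],[-0.08,0,0.06],255],[[0,0,0],[-0.16,0,0.12],255],[[0,0,0],[-0.24,0,0.18],255],[[0,0,0],[-0.24,0,0.18],255],[[0,0,0],[-0.24,0,0.18],255],[[0,0,0],[-0.24,0,0.18],255],[[0,0,0],[-0.24,0,0.18],255],[[0,0,0],[-0.24,0,0.18],255]]}}

```text
clock: 20.9
tcp_pos: [0.685, -0.0958, 0.0229]
orientation: [0.322, 0.012, 0.947, -0.004]
wrist_force: [-11.3, 0.1, -1.3]
finger_gap: 0.0001
grip_force: 4.8
```

Call:
{"fn": "carry_out", "kwargs": {"steps": [[[0,0,0],[0.4,0,-0.3],255],[[0,0,0],[1,0,-0.8],255],[[0,0,0],[2,0,-1.6],255],[[0,0,0],[3.2,0,-2.5],255],[[0,0,0],[4.5,0,-3.5],255],[[0,0,0],[5.6,0,-4.4],255],[[0,0,0],[5.6,0,-4.4],255],[[0,0,0],[5.6,0,-4.4],255]]}}

```text
clock: 21.9
tcp_pos: [0.6182, -0.0948, 0.0265]
orientation: [0.326, 0.011, 0.945, -0.004]
wrist_force: [-0.4, 0.2, -0.1]
finger_gap: 0.0002
grip_force: 0.0
```

```bash
python3 q.py
python3 - <<'E'
from workcell import env
import cv2
p,d=env.read_camera("scene");cv2.imwrite("pics/scene9.png",cv2.resize(p[90:390,140:400,::-1],None,fx=2,fy=2))
E
```

```text
[ 0.61816352 -0.09480627  0.02652443] [-0.38768033  0.27711144 -0.89520288 -0.23403604  0.22139502 -0.2916348 ] [-0.41732091  0.21009611 -0.09868884]
turn [-0.1  0.1 -0.1] shift cm [-3.92 -0.01  3.4 ] tcp [ 0.67   -0.0961  0.024 ]
turn [-0.1  0.1 -0.1] shift cm [-4.32 -0.01  3.71] tcp [ 0.675  -0.0962  0.024 ]
turn [-0.1  0.1 -0.1] shift cm [-4.71 -0.01  4.02] tcp [ 0.68   -0.0963  0.024 ]
turn [-0.1  0.1 -0.1] shift cm [-5.1  -0.01  4.32] tcp [ 0.685  -0.0964  0.024 ]
scene 57 [0.72463232 0.73056937 0.74030461]
side 38 [0.72374267 0.73082898 0.73729519]
```

View pics/scene9.png

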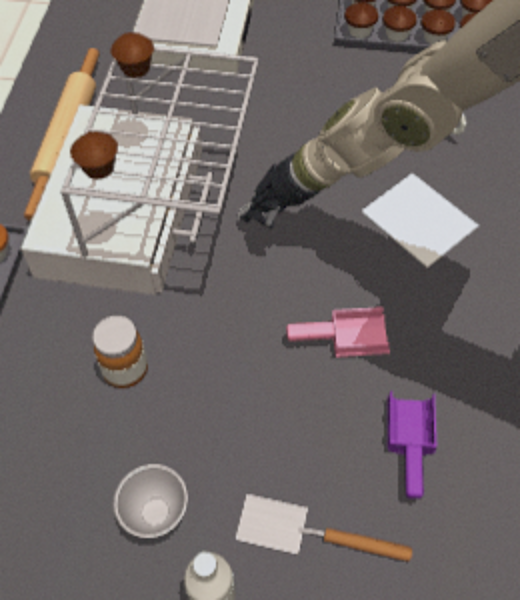

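The drawer front (170,270) is flush with the cabinet, the bystanders are in place, and the robot is clear.

```bash
python3 -c "
from workcell import env
print(env.hand_in())"
```

```text
the job is handed in; nothing more can be done
None
```

The scoop is flat on the mat with its handle towards the drawer front, the drawer is pushed fully shut, the other things on the counter are where they were, and the job was handed in at about 22 s (the hand-in call returned no verdict).

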